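Stand the fallen spray can up and put its cap back on

ROBOT

A 6-joint arm with a two-finger parallel gripper is mounted at the origin on the work surface. World frame = base frame: x ahead of the robot, y to its left, z up, the work surface at z = 0. Lengths are in m, angles in rad, forces in N, time in s.
With the tool pointing down it reaches from about 0.35 to 0.975 m from the base axis. Payload 4.9 kg.
Tool frame: the origin (TCP) lies on the centre line of the jaws, within the pads' length; the fingertips stand 22 mm ahead of it and the grasp point (between the pads) lies 3 mm ahead of it (manip.tcp_to_tips is the distance from the TCP to the fingertips, in m); z points along the fingers, x is the direction in which the jaws open and shut, and the axes are right-handed (so a half turn about z gives the same grasp; the last joint's range is limited). The gripper opens to 85 mm and grips with 20 to 120 N. Pads are 22 mm wide; open, the fingers measure 114 mm over their backs; the gripper's body (76 mm by 85 mm) begins 54 mm behind the grasp point. The pads swing forward as they close: fully open they stand 13 mm farther back than shut.
Start: joints at [-0.119, 0.053, 1.613, -0, 1.476, -0.119], TCP at [0.625, 0, 0.253] pointing down, gripper open.
Joint ranges: [-3.01, 3.01], [-1.01, 2.22], [0.06, 2.58], [-1.02, 4.17], [0.09, 2.62], [-3.14, 3.14]. Speed limits (rad/s): [2.57, 2.57, 3.14, 3.14, 3.14, 3.14].

INTERFACE

Orientations are given as a unit quaternion [w, x, y, z].
In Python, from plant import manip gives the robot as it stands.
- The arm moves only by the shell command python3 -m pendant 'ROWS'. ROWS is a JSON object of lists of equal length, an entry for each row: "linear": the shift along the tool's x, y, z in cm, a list of three; "rotation": the turn, a rotation vector about the tool's x, y, z in degrees, a list of three; "grip": the closure, from 0 (fully open) to 1 (shut). A call has exactly 10 rows; each row is the pose to reach, as a shift and turn from the pose commanded when the call began, along the tool's axes at that moment; what a row does not reach only later rows make up. A row lasts 1/12 s, in which the tool goes at most 41.7 mm and 7.16 degrees, less where a joint would pass 70% of its speed; a pose out of reach is approached as far as the arm can. A call with a gripper value outside its range is refused whole. The fingers move at their own pace and stop on an object; the grip force is fixed at half the most. Time passes only in rows, so rows that repeat a pose let the fingers close, or fill a call up. It gives the time, the measured TCP pose, the force and the opening at its end, in the units of the state.
- manip.state(): the state, without advancing time (a new reading comes with each control period).
- manip.grab_frame(name): name is "scene" or "side" or "wrist"; returns the picture (384x512x3 uint8, red, green, blue); there is no depth.
- manip.calibration(name): a dict with "fx", "fy", "cx", "cy" (pixels), "k1" (the pictures are not rectified: a ray, as slopes to the right and down, at radius r is drawn at 1 + k1 r^2 times it, then the intrinsics apply), "cam_to_world" (4x4, takes a point from camera to world coordinates). Camera axes: x right, y up, looking along -z (the intrinsics and any distortion apply to the point x, -y, -z); pixel columns grow to the right and rows downward; lengths in m; the calibration is good to about 2 mm. A picture is of the moment at which its call begins: read the wrist's pose just before it. calibration takes no time and is no camera call; for the wrist camera it gives the pose at the moment of the call.
- manip.job_done(): hands the job in, once; it reports no verdict.
The state is a dict: "time": time; "joint_pos": joint angles; "joint_vel": joint speeds; "joint_efforts": joint torques, N m; "tool_pos": TCP position; "tool_rot": TCP orientation; "contact_force": force on the tool from outside, world axes, zero at the start; "ft_torque": the same for the moment, N m; "gripper_width": opening from 0.0 (shut) to 1.0 (fully open).
Only numpy, scipy, OpenCV 4.12 (cv2) and the standard library are available. Lean on these libraries where they do the work, as an engineer would, in place of code of your own. Each camera call takes 0.05 s, during which the arm holds its last target. There are 200 camera calls.

TASK

The slim can of contact cleaner has been knocked over on the lab bench. Tip it up so that it stands on its base, letting its bottom rim pivot on the bench instead of lifting the can off the bench, and let go of it; then put its red cap back on over the nozzle, straight and fully down on the shoulder, and leave the can standing capped. Do not push the other things on the bench about.

Things in the scene. Friction and masses are not known exactly. Their poses are not given: they have to be found in the camera images.
- can: slim round aerosol can, white, broad blue band nearer the base, thin red ring, aluminium ends, 0.26 kg; lies on its side, can roll. Straight body 45 mm diameter, 140 mm long; 164 mm with neck and nozzle. Origin on the axis at the middle of the straight body, 22.5 mm above the bench lying, 70 mm standing; its x axis runs from base to nozzle. Firmly gripped across the body it turns with the hand
- can_base (a point): centre of the can's flat base, on its axis, 70 mm from the can's origin towards the base; 22.5 mm above the bench while the can lies, never higher while it pivots on its bottom rim, 0 when it stands. Raised to within about 15 degrees of upright, the can rocks onto its base by itself when let go
- can_shoulder (a point): centre of the can's flat shoulder ledge, on its axis, 70 mm from the can's origin towards the nozzle. Above the 3.7 mm wide ledge rises a tapered neck (37.6 mm diameter narrowing to 31 mm, 14 mm long), then the white nozzle (15 mm diameter, 10 mm long). The rim of the cap rests on this ledge when the cap is fully on
- cap: red plastic cap of the can, a tapered cup standing mouth down on the bench: outside 45 mm diameter at the mouth, 39 mm at the closed top, 40 mm tall, wall 2.2 mm (40.6 mm inside at the mouth), 16 g. Origin: centre of the mouth's rim; z points up through the closed top. About 1.4 mm of play all round the neck; fully home with its origin at point can_shoulder; no snap fit
- breadboard: bystander: white solderless breadboard, 83 x 55 x 10 mm with two black chips (top of these at 14.5 mm); origin at the centre of its underside, x along the 83 mm
- servo: bystander: black servo motor, 41 x 20 x 37 mm with ears 55 mm across and a white round horn on top, 44 mm high over all; origin at the centre of its underside, x along the 55 mm
- reel: bystander: reel of solder standing on its flange, 55 mm in diameter, 42 mm high, blue flanges; origin at the centre of its underside

How it is judged:
By the outcome, as a careful person would: the job done as asked, in the order asked, and still so for the second after the job is handed in, with the robot touching nothing.
It also fails if it takes over 61 s, if anything falls off the work surface, if the arm or the gripper's body presses on something with over 40 N, if the wrist force passes 120 N, or if a joint passes its speed limit or range.

## Working session

There is one attempt and no reset: what is moved stays moved. The work goes in short steps, Python scripts to look and compute and a shell command to move; the robot and the scene stay as the last step left them, time stands still between calls to the robot, and variables do not carry over. Pictures are saved under pics/ and viewed, about 8 in all and at most 12, crops included, and the job is handed in when it is done.

```bash
ls; mkdir -p pics
cat > h.py <<'E'
import numpy as np, cv2
from plant import manip
from scipy.spatial.transform import Rotation as R
def ray(c,u,v):
    k=c["k1"]; d=np.array([(u-c["cx"])/c["fx"],(v-c["cy"])/c["fy"]]); s=d.copy()
    for _ in range(20): s=d/(1+k*(s@s))
    M=np.array(c["cam_to_world"]); return M[:3,3],M[:3,:3]@np.array([s[0],-s[1],-1])
def onz(c,u,v,z):
    o,r=ray(c,u,v); return o+r*(z-o[2])/r[2]
def proj(c,P):
    M=np.array(c["cam_to_world"]); p=M[:3,:3].T@(np.asarray(P)-M[:3,3]); s=np.array([p[0],-p[1]])/-p[2]
    s=s*(1+c["k1"]*(s@s)); return s[0]*c["fx"]+c["cx"],s[1]*c["fy"]+c["cy"]
def snap(name,fn):
    c=manip.calibration(name); im=manip.grab_frame(name); cv2.imwrite(fn,im[:,:,::-1]); return c,im
def rot(): 
    q=manip.state()["tool_rot"]; return R.from_quat([q[1],q[2],q[3],q[0]]).as_matrix()
E
python3 - <<'E'
from h import *
for n in ("scene","side"):
    c,im=snap(n,f"pics/{n}0.png"); print(n,np.round(c["cam_to_world"],3).tolist(),c["fx"],c["k1"])
a=cv2.imread("pics/scene0.png");b=cv2.imread("pics/side0.png")
cv2.imwrite("pics/both0.png",np.vstack([a,b])[:, :] if 0 else cv2.resize(np.hstack([a,b]),(800,300)))
print(rot().round(3).tolist(),manip.tcp_to_tips)
E
```

```text
pics
scene [[-0.01, -0.561, 0.828, 1.336], [1.0, -0.001, 0.011, 0.018], [-0.005, 0.828, 0.561, 0.589], [0.0, 0.0, 0.0, 1.0]] 396.9260561988697 -0.09831741183073904
side [[0.976, 0.134, -0.17, 0.403], [-0.216, 0.6, -0.77, -0.631], [-0.002, 0.789, 0.615, 0.55], [0.0, 0.0, 0.0, 1.0]] 373.69763105800047 -0.02300177586073361
[[1.0, 0.0, -0.002], [0.0, -1.0, 0.0], [-0.002, -0.0, -1.0]] 0.022
```

View pics/scene0.png

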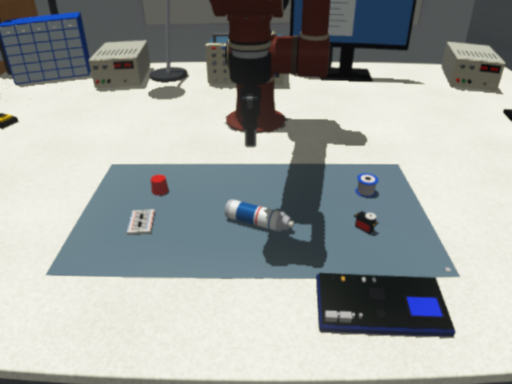

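View pics/side0.png

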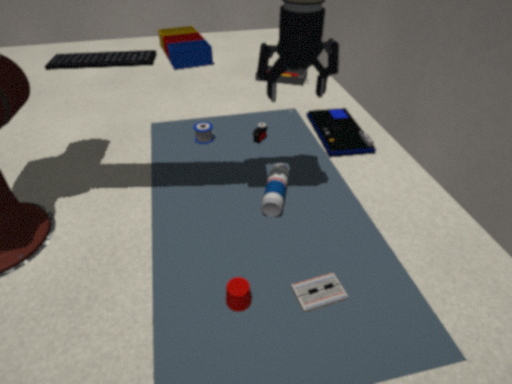

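The scene view shows the can at about (258,216), with its base at (230,210) and its nozzle at (292,228). The cap is at (159,186), the breadboard at (141,221), the servo at (367,221) and the reel at (367,185). The side view agrees, with the can at (275,190) and the cap at (238,294).

Run:
```python
from h import *
S=manip.calibration("scene");D=manip.calibration("side")
for n,c,u,v,z in [("base",S,230,210,.0225),("nozz",S,292,228,.0225),("captop",S,159,178,.04),("bb",S,141,221,.01),("servo",S,367,220,.03),("reel",S,367,180,.042),("base",D,271,211,.0225),("nozz",D,278,167,.0225),("captop",D,238,284,.04),("bb",D,320,290,.01),("servo",D,260,133,.03),("reel",D,203,127,.042)]: print(n,onz(c,u,v,z).round(3))
c,im=snap("wrist","pics/w0.png"); print(np.round(c["cam_to_world"],3).tolist())
```

```text
base [ 0.579 -0.054  0.022]
nozz [0.646 0.089 0.022]
captop [ 0.464 -0.247  0.04 ]
bb [ 0.607 -0.264  0.01 ]
servo [0.627 0.262 0.03 ]
reel [0.476 0.293 0.042]
base [ 0.566 -0.062  0.022]
nozz [0.624 0.09  0.022]
captop [ 0.461 -0.245  0.04 ]
bb [ 0.601 -0.266  0.01 ]
servo [0.616 0.249 0.03 ]
reel [0.464 0.296 0.042]
[[1.0, -0.001, 0.002, 0.625], [-0.0, 0.951, 0.309, 0.081], [-0.003, -0.309, 0.951, 0.373], [0.0, 0.0, 0.0, 1.0]]
```

View pics/w0.png

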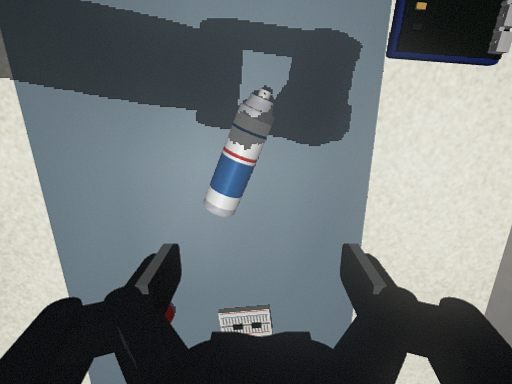

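The wrist view shows the can from base (220,208) to nozzle tip (266,90). The breadboard is at (245,320).

Run:
```python
from h import *
c=manip.calibration("wrist")
B=onz(c,221,208,.0225);N=onz(c,266.5,89,.0225)
d=N-B;print(B,N,np.linalg.norm(d),np.degrees(np.arctan2(d[1],d[0])))
im=cv2.imread("pics/w0.png");hsv=cv2.cvtColor(im,cv2.COLOR_BGR2HSV).astype(int)
m=((hsv[...,0]>105)&(hsv[...,0]<125)&(hsv[...,1]>150)&(hsv[...,2]>90)).astype(np.uint8);m[:,380:]=0;m[230:]=0
p=cv2.findNonZero(m); r=cv2.minAreaRect(p); print(r,len(p)); 
for q in cv2.boxPoints(r): print(onz(c,*q,.03).round(4))
```

```text
[ 0.5704394  -0.05665772  0.0225    ] [0.63116014 0.09486864 0.0225    ] 0.16323984704256603 68.16267810250079
((229.47413635253906, 177.5603485107422), (27.311738967895508, 35.05881881713867), 23.198591232299805) 343
[ 0.5585 -0.0263  0.03  ]
[0.5782 0.0159 0.03  ]
[0.6094 0.0021 0.03  ]
[ 0.5907 -0.0411  0.03  ]
```

```bash
cat >> h.py <<'E'
az=np.radians(68.2); a=np.array([np.cos(az),np.sin(az),0]); zz=np.array([0,0,1.])
def tilt(t,b=None):
    """tool x = horizontal perp to a; t deg: tool z = down leaned toward +a"""
    b=a if b is None else b
    t=np.radians(t); z=-zz*np.cos(t)+b*np.sin(t); x=np.cross(b,zz); return np.stack([x,np.cross(z,x),z],1)
def plan(p,M,p0=None,M0=None):
    s=manip.state(); M0=rot() if M0 is None else M0; p0=np.array(s["tool_pos"]) if p0 is None else p0
    return (100*M0.T@(p-p0)).round(2).tolist(), np.degrees(R.from_matrix(M0.T@M).as_rotvec()).round(1).tolist()
B=np.array([.5704,-.0567,.0225])
E
python3 - <<'E'
from h import *
M=tilt(-35);G=B+.1*a; print(M.round(2).tolist()); t=G-.006*M[:,2]; print(t, plan(t-.1*M[:,2],M))
E
```

```text
[[0.93, -0.3, -0.21], [-0.37, -0.76, -0.53], [0.0, 0.57, -0.82]]
[0.60881483 0.03934393 0.02741491] ([0.58, -9.25, 14.3], [-34.6, -6.6, 21.1])
```

```bash
python3 -m pendant '{"linear":[[0.1,-1.5,2],[0.2,-3,4],[0.3,-5,6],[0.4,-7,9],[0.5,-8.5,12],[0.58,-9.25,14.3],[0.58,-9.25,14.3],[0.58,-9.25,14.3],[0.58,-9.25,14.3],[0.58,-9.25,14.3]],"rotation":[[-5,-1,3],[-10,-2,6],[-15,-3,9],[-20,-4,12],[-25,-5,15],[-30,-6,18],[-34.6,-6.6,21.1],[-34.6,-6.6,21.1],[-34.6,-6.6,21.1],[-34.6,-6.6,21.1]],"grip":[0,0,0,0,0,0,0,0,0,0]}'
python3 - <<'E'
from h import *
s=manip.state();print(s["time"],s["joint_pos"],s["gripper_width"])
M=tilt(-35);G=B+.1*a; t=G-.006*M[:,2]; print(plan(t,M))
c,im=snap("wrist","pics/w1.png"); print([np.round(proj(c,B+k*a),0) for k in (0,.07,.1,.14,.164)])
E
```

```text
time: 0.98
tool_pos: [0.6315, 0.0922, 0.1115]
tool_rot: [0.294, 0.937, -0.18, -0.055]
contact_force: [-0.4, -0.5, 1.3]
gripper_width: 1.002
0.9833 [ 0.21965508  0.43685409  1.48868637 -0.4930286   1.58677986  0.68600516] 1.001931111485653
([-0.17, -0.09, 10.19], [-0.1, -0.1, -0.0])
[array([259., 247.]), array([259., 215.]), array([259., 196.]), array([259., 165.]), array([259., 142.])]
```

View pics/w1.png

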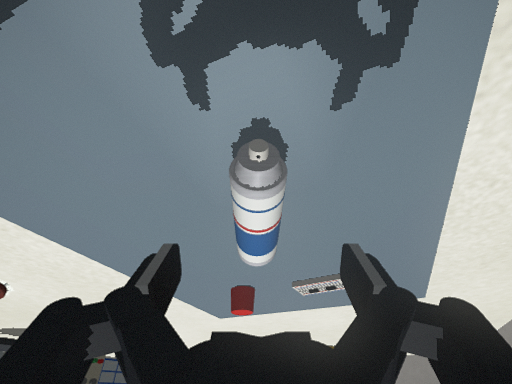

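The can sits centred at column 258, as predicted. Its shoulder is at row 165 and its nozzle at (258,155). I'll descend and close.

```bash
python3 -m pendant '{"linear":[[0,0,2],[-0.1,0,4],[-0.15,0,6],[-0.17,-0.05,7.5],[-0.17,-0.09,8.8],[-0.17,-0.09,9.6],[-0.17,-0.09,10.2],[-0.17,-0.09,10.2],[-0.17,-0.09,10.2],[-0.17,-0.09,10.2]],"rotation":[[0,0,0],[0,0,0],[0,0,0],[0,0,0],[0,0,0],[0,0,0],[0,0,0],[0,0,0],[0,0,0],[0,0,0]],"grip":[0,0,0,0,0,0,0,0,0.2,0.3]}' && python3 -m pendant '{"linear":[[0,0,0],[0,0,0],[0,0,0],[0,0,0],[0,0,0],[0,0,0],[0,0,0],[0,0,0],[0,0,0],[0,0,0]],"rotation":[[0,0,0],[0,0,0],[0,0,0],[0,0,0],[0,0,0],[0,0,0],[0,0,0],[0,0,0],[0,0,0],[0,0,0]],"grip":[0.5,0.7,0.9,1,1,1,1,1,1,1]}'
python3 - <<'E'
from h import *
p0=np.array(manip.state()["tool_pos"]);M0=rot();print(p0)
P=B-.0225*zz; x=M0[:,0]
for th in range(3,94,3):
    Q=R.from_rotvec(np.radians(th)*np.cross(a,zz)).as_matrix()
    print(th,plan(P+Q@(p0-P),Q@M0,p0,M0))
E
```

```text
time: 1.87
tool_pos: [0.6087, 0.0398, 0.0272]
tool_rot: [0.295, 0.937, -0.18, -0.055]
contact_force: [-0.1, 0.0, 0.4]
gripper_width: 0.743
time: 2.7
tool_pos: [0.6087, 0.0401, 0.0274]
tool_rot: [0.295, 0.937, -0.18, -0.055]
contact_force: [-0.1, 3.9, 5.5]
gripper_width: 0.509
[0.60872118 0.04005415 0.02736456]
3 ([0.0, 0.44, -0.35], [3.0, -0.0, 0.0])
6 ([0.0, 0.9, -0.68], [6.0, -0.0, 0.0])
9 ([0.0, 1.37, -0.99], [9.0, -0.0, 0.0])
12 ([0.0, 1.86, -1.27], [12.0, -0.0, 0.0])
15 ([0.01, 2.36, -1.52], [15.0, -0.0, 0.0])
18 ([0.01, 2.88, -1.75], [18.0, -0.0, 0.0])
21 ([0.01, 3.4, -1.95], [21.0, -0.0, 0.1])
24 ([0.01, 3.94, -2.12], [24.0, -0.0, 0.1])
27 ([0.01, 4.48, -2.27], [27.0, -0.0, 0.1])
30 ([0.01, 5.03, -2.38], [30.0, -0.0, 0.1])
33 ([0.01, 5.59, -2.47], [33.0, -0.0, 0.1])
36 ([0.01, 6.15, -2.53], [36.0, -0.0, 0.1])
39 ([0.01, 6.71, -2.55], [39.0, -0.0, 0.1])
42 ([0.01, 7.28, -2.55], [42.0, -0.0, 0.1])
45 ([0.01, 7.84, -2.52], [45.0, -0.0, 0.1])
48 ([0.01, 8.4, -2.46], [48.0, -0.0, 0.1])
51 ([0.01, 8.96, -2.37], [51.0, -0.0, 0.1])
54 ([0.01, 9.51, -2.25], [54.0, -0.0, 0.1])
57 ([0.01, 10.05, -2.1], [57.0, -0.0, 0.1])
60 ([0.01, 10.59, -1.93], [60.0, -0.0, 0.2])
63 ([0.01, 11.11, -1.72], [63.0, -0.0, 0.2])
66 ([0.01, 11.63, -1.49], [66.0, -0.1, 0.2])
69 ([0.01, 12.13, -1.24], [69.0, -0.1, 0.2])
72 ([0.01, 12.61, -0.95], [72.0, -0.1, 0.2])
75 ([0.01, 13.09, -0.64], [75.0, -0.1, 0.2])
78 ([0.01, 13.54, -0.31], [78.0, -0.1, 0.2])
81 ([0.01, 13.98, 0.04], [81.0, -0.1, 0.2])
84 ([0.01, 14.39, 0.42], [84.0, -0.1, 0.2])
87 ([0.01, 14.79, 0.82], [87.0, -0.1, 0.2])
90 ([0.01, 15.17, 1.24], [90.0, -0.1, 0.2])
93 ([0.01, 15.52, 1.68], [93.0, -0.1, 0.2])
```

```bash
python3 -m pendant '{"linear":[[0,0.44,-0.35],[0,0.90,-0.68],[0,1.37,-0.99],[0,1.86,-1.27],[0,2.36,-1.52],[0,2.88,-1.75],[0,3.4,-1.95],[0,3.94,-2.12],[0,4.48,-2.27],[0,5.03,-2.38]],"rotation":[[3,0,0],[6,0,0],[9,0,0],[12,0,0],[15,0,0],[18,0,0],[21,0,0],[24,0,0],[27,0,0],[30,0,0]],"grip":[1,1,1,1,1,1,1,1,1,1]}'
python3 - <<'E'
from h import *
c,im=snap("side","pics/s1.png"); b=cv2.resize(im[60:260,170:370],(600,600)); cv2.imwrite("pics/s1c.png",b[:,:,::-1])
s=manip.state(); print(s["contact_force"],s["joint_pos"])
E
```

```text
time: 3.53
tool_pos: [0.598, 0.0143, 0.0757]
tool_rot: [0.041, 0.981, -0.189, -0.007]
contact_force: [-0.4, 2.9, 3.7]
gripper_width: 0.508
[ 0.81126719 -0.13999291  0.97303138] [-0.06876173  0.17994806  1.78853143 -0.08652313  1.19655162  0.34502187]
```

View pics/s1c.png

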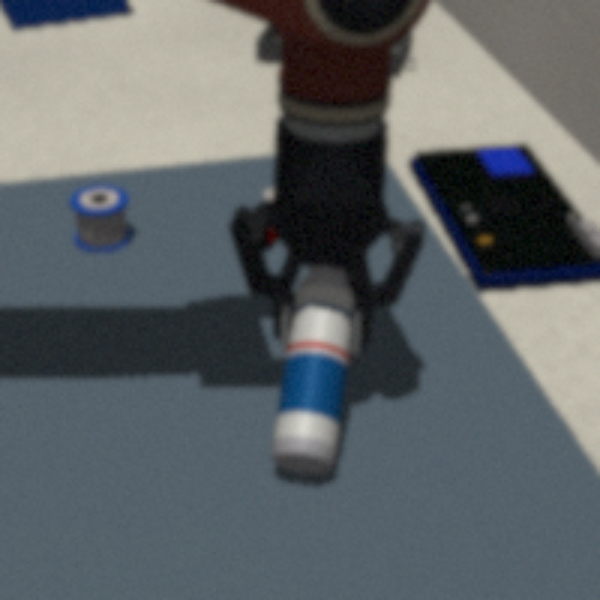

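The can has turned with the hand, its base rim is still on the bench at crop (305,475), and the force is slightly upward, so it is pressing. I'll continue with a small downward bias.

```bash
python3 -m pendant '{"linear":[[0,0.44,-0.33],[0,0.90,-0.65],[0,1.37,-0.95],[0,1.86,-1.23],[0,2.36,-1.48],[0,2.89,-1.70],[0,3.41,-1.9],[0,3.95,-2.07],[0,4.49,-2.22],[0,5.04,-2.33]],"rotation":[[3,0,0],[6,0,0],[9,0,0],[12,0,0],[15,0,0],[18,0,0],[21,0,0],[24,0,0],[27,0,0],[30,0,0]],"grip":[1,1,1,1,1,1,1,1,1,1]}'
python3 - <<'E'
from h import *
s=manip.state(); print(s["contact_force"],s["ft_torque"],s["joint_pos"]); z=rot()[:,2]; print(z, np.degrees(np.arccos(-z[2])))
E
```

```text
time: 4.42
tool_pos: [0.5804, -0.0306, 0.1048]
tool_rot: [-0.214, 0.958, -0.184, 0.042]
contact_force: [-2.9, 2.0, 12.4]
gripper_width: 0.504
[-2.91280464  2.01504351 12.44675296] [0.58461174 0.99144988 0.19301631] [-0.37466911  0.06133018  1.9097312   0.47324251  1.20736232 -0.17492997]
[ 0.15888589  0.39527869 -0.90471544] 25.215015119773096
```

```bash
python3 -m pendant '{"linear":[[0,0.44,-0.35],[0,0.90,-0.68],[0,1.37,-0.99],[0,1.86,-1.27],[0,2.36,-1.52],[0,2.88,-1.75],[0,3.4,-1.95],[0,3.94,-2.12],[0,4.48,-2.27],[0,4.84,-2.34]],"rotation":[[3,0,0],[6,0,0],[9,0,0],[12,0,0],[15,0,0],[18,0,0],[21,0,0],[24,0,0],[27,0,0],[29,0,0]],"grip":[1,1,1,1,1,1,1,1,1,1]}'
python3 - <<'E'
from h import *
s=manip.state(); print(s["contact_force"],s["ft_torque"],s["joint_pos"]); z=rot()[:,2]; print(z, np.degrees(np.arccos(-z[2])))
c,im=snap("side","pics/s2.png");c,i2=snap("scene","pics/c2.png"); b=np.hstack([cv2.resize(im[100:300,180:313],(400,600)),cv2.resize(i2[100:240,180:273],(400,600))]); cv2.imwrite("pics/s2c.png",b[:,:,::-1])
E
```

```text
time: 5.25
tool_pos: [0.5603, -0.0819, 0.1082]
tool_rot: [-0.45, 0.873, -0.166, 0.086]
contact_force: [-12.6, -4.2, 27.7]
gripper_width: 0.508
[-12.62220597  -4.24657496  27.72503994] [2.12238358 1.04760596 1.26332795] [-0.65395795  0.19002451  1.92774515  0.90767566  1.45812457 -0.59871491]
[ 0.30009053  0.75662928 -0.58091119] 54.48534344957814
```

View pics/s2c.png

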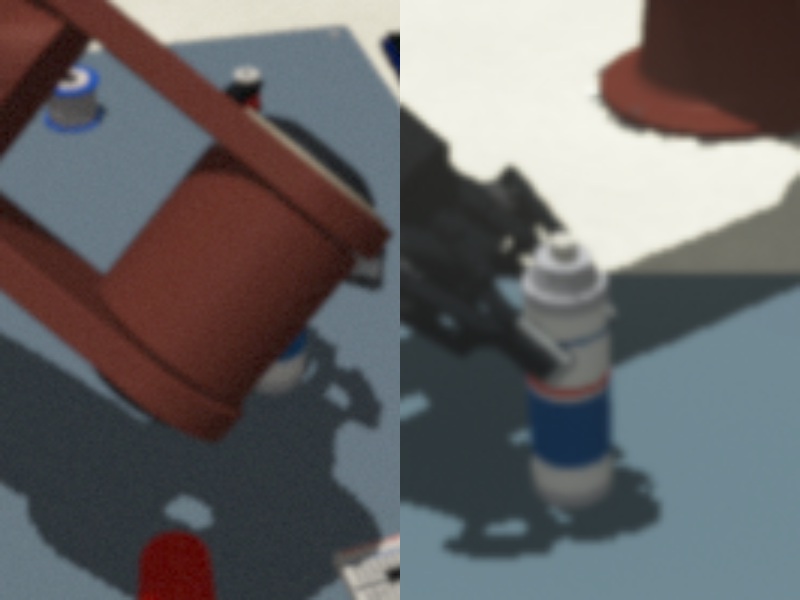

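The scene view shows the can upright with its base on the bench, and the arm clear of the cap. I'll relieve the press slightly, open, and then back out along the tool axis.

```bash
python3 -m pendant '{"linear":[[0,-0.04,-0.03],[0,-0.08,-0.06],[0,-0.08,-0.06],[0,-0.08,-0.06],[0,-0.08,-0.06],[0,-0.08,-0.06],[0,-0.08,-0.06],[0,-0.08,-0.06],[0,-0.08,-0.06],[0,-0.08,-0.06]],"rotation":[[0,0,0],[0,0,0],[0,0,0],[0,0,0],[0,0,0],[0,0,0],[0,0,0],[0,0,0],[0,0,0],[0,0,0]],"grip":[1,1,0.45,0.4,0.35,0.3,0.2,0.1,0,0]}'
python3 -m pendant '{"linear":[[0,0,-0.5],[0,0,-1.5],[0,0,-2.5],[0,0,-4],[0,0,-5.5],[0,0,-7],[0,0,-9],[0,0,-11],[0,0,-13],[0,0,-13]],"rotation":[[0,0,0],[0,0,0],[0,0,0],[0,0,0],[0,0,0],[0,0,0],[0,0,0],[0,0,0],[0,0,0],[0,0,0]],"grip":[0,0,0,0,0,0,0,0,0,0]}'
python3 - <<'E'
from h import *
c,im=snap("side","pics/s3.png");c,i2=snap("scene","pics/c3.png");c,i3=snap("wrist","pics/w3.png"); b=np.hstack([cv2.resize(i2[100:250,130:280],(400,400)),cv2.resize(i3,(400,400))]); cv2.imwrite("pics/s3c.png",b[:,:,::-1])
print(c["cam_to_world"].__class__)
E
```

```text
time: 6.18
tool_pos: [0.5597, -0.0807, 0.1038]
tool_rot: [-0.446, 0.875, -0.168, 0.086]
contact_force: [0.3, 0.7, 0.5]
gripper_width: 0.999
time: 7.02
tool_pos: [0.5212, -0.1827, 0.1841]
tool_rot: [-0.444, 0.876, -0.168, 0.089]
contact_force: [-0.0, -0.6, 0.0]
gripper_width: 0.999
<class 'numpy.ndarray'>
```

View pics/s3c.png

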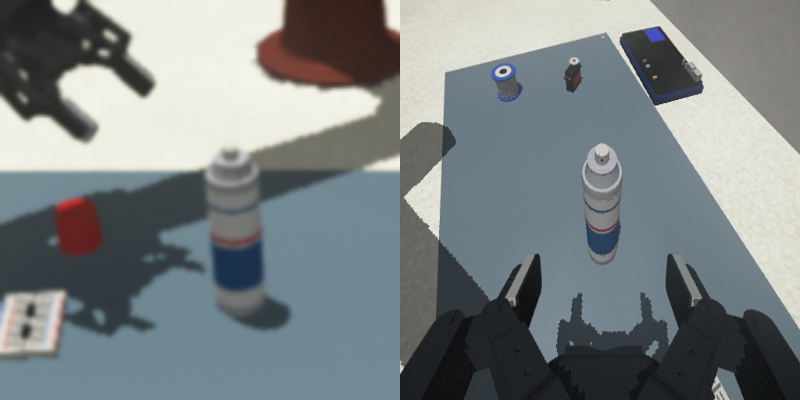

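The can stands free and the cap is untouched. Next I'll move above the cap.

Run:
```python
from h import *
print(plan(np.array([.4625,-.246,.17]),tilt(0)))
```

```text
([-2.89, 5.79, -6.16], [-54.0, -0.1, 0.0])
```

```bash
python3 -m pendant '{"linear":[[-0.3,0.5,-0.8],[-0.6,1.1,-1.6],[-1,1.8,-2.4],[-1.3,2.5,-3.2],[-1.7,3.2,-4],[-2,4,-4.8],[-2.4,4.8,-5.5],[-2.7,5.4,-6],[-2.89,5.79,-6.16],[-2.89,5.79,-6.16]],"rotation":[[-6,0,0],[-12,0,0],[-18,0,0],[-24,0,0],[-30,0,0],[-36,0,0],[-42,0,0],[-48,0,0],[-54,0,0],[-54,0,0]],"grip":[0,0,0,0,0,0,0,0,0,0]}'
python3 - <<'E'
from h import *
s=manip.state(); print(s["joint_pos"].round(2),rot().round(3).tolist())
c,im=snap("wrist","pics/w4.png"); C=manip.calibration("wrist"); import pickle; pickle.dump(C,open("w4.pkl","wb")); print(proj(C,[.4625,-.246,.04]),proj(C,[.4625,-.246,.0]))
S,i2=snap("scene","pics/c4.png");D,i3=snap("side","pics/s4.png")
def red(im,box):
    x0,y0,x1,y1=box; h=cv2.cvtColor(np.ascontiguousarray(im),cv2.COLOR_RGB2HSV).astype(int)
    m=(((h[...,0]<8)|(h[...,0]>172))&(h[...,1]>150)&(h[...,2]>50)).astype(np.uint8); k=np.zeros_like(m);k[y0:y1,x0:x1]=m[y0:y1,x0:x1]; p=cv2.findNonZero(k); return None if p is None else cv2.boundingRect(p)
print(red(i2,(130,160,190,205)),red(i3,(210,260,270,330)))
b=np.hstack([cv2.resize(im,(440,330)),cv2.resize(i3[100:330,150:350],(287,330))]);cv2.imwrite("pics/w4c.png",b[:,:,::-1])
E
```

```text
time: 8.0
tool_pos: [0.4626, -0.2429, 0.1687]
tool_rot: [0.0, 0.982, -0.187, -0.001]
contact_force: [-0.0, 0.2, 0.8]
gripper_width: 1.003
[-0.63 -0.13  1.93 -0.    1.34 -0.25] [[0.93, -0.367, -0.001], [-0.367, -0.93, -0.001], [-0.001, 0.001, -1.0]]
(np.float64(262.1681522155277), np.float64(193.80265911164793)) (np.float64(261.98877856579577), np.float64(182.22343450681103))
(151, 175, 16, 19) (227, 276, 24, 35)
```

View pics/w4c.png

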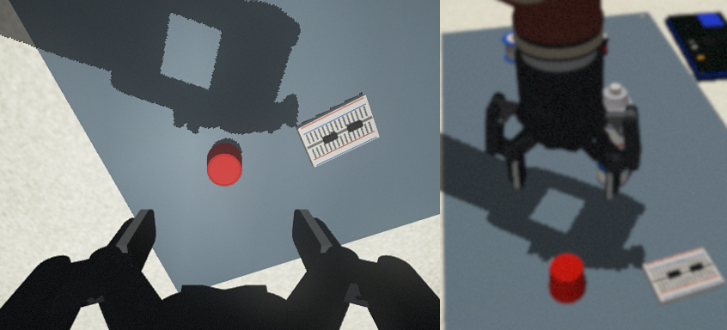

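In the wrist view the cap's top is at about (261,195), against a prediction of (262,194). I'll refine that from the picture, locate the can from the wrist view w3, and then descend.

Run:
```python
from h import *
import pickle
C=pickle.load(open("w4.pkl","rb")); im=cv2.imread("pics/w4.png"); 
m=((im[...,2]>170)&(im[...,1]<110)).astype(np.uint8); m[:150]=0;m[240:]=0
n,l,st,ce=cv2.connectedComponentsWithStats(m); i=1+np.argmax(st[1:,4]); print(st[i],ce[i]); k=max(cv2.findContours((l==i).astype(np.uint8),0,1)[0],key=len); e=cv2.fitEllipse(k);print(e)
p=onz(C,*e[0],.04);print(p, np.linalg.norm(onz(C,e[0][0]-e[1][0]/2,e[0][1],.04)-p)*2)
print(plan(np.array([p[0],p[1],.032]),tilt(0)))
```

```text
[ 241  179   40   38 1180] [260.60677966 197.27881356]
((260.6120910644531, 197.283935546875), (36.717071533203125, 39.09736251831055), 87.34100341796875)
[ 0.45984051 -0.24870979  0.04      ] 0.03501653630968675
([-0.11, 0.5, 13.71], [-0.1, 0.0, 0.1])
```

```bash
python3 -m pendant '{"linear":[[0,0.1,2],[0,0.3,4.5],[-0.1,0.5,7],[-0.11,0.5,9.5],[-0.11,0.5,11.5],[-0.11,0.5,12.8],[-0.11,0.5,13.7],[-0.11,0.5,13.7],[-0.11,0.5,13.7],[-0.11,0.5,13.7]],"rotation":[[0,0,0],[0,0,0],[0,0,0],[0,0,0],[0,0,0],[0,0,0],[0,0,0],[0,0,0],[0,0,0],[0,0,0]],"grip":[0,0,0,0,0,0,0,0,0,0.2]}' && python3 -m pendant '{"linear":[[0,0,0],[0,0,0],[0,0,0],[0,0,0],[0,0,0],[0,0,0],[0,0,0],[0,0,0],[0,0,0],[0,0,0]],"rotation":[[0,0,0],[0,0,0],[0,0,0],[0,0,0],[0,0,0],[0,0,0],[0,0,0],[0,0,0],[0,0,0],[0,0,0]],"grip":[0.3,0.4,0.5,0.6,0.8,1,1,1,1,1]}' && python3 -m pendant '{"linear":[[0,0,-0.5],[0,0,-1],[0,0,-2],[0,0,-4],[0,0,-6],[0,0,-9],[0,0,-12],[0,0,-15],[0,0,-18],[0,0,-18.8]],"rotation":[[0,0,0],[0,0,0],[0,0,0],[0,0,0],[0,0,0],[0,0,0],[0,0,0],[0,0,0],[0,0,0],[0,0,0]],"grip":[1,1,1,1,1,1,1,1,1,1]}'
python3 - <<'E'
from h import *
import pickle
c,im=snap("wrist","pics/w5.png");C=manip.calibration("wrist")
D,i3=snap("side","pics/s5.png");S,i2=snap("scene","pics/c5.png")
pickle.dump((C,D,S,manip.state()["tool_pos"],rot()),open("v5.pkl","wb"))
b=np.hstack([cv2.resize(im,(400,300)),cv2.resize(i3[60:260,190:390],(300,300)), ])
b2=cv2.resize(i2[60:240,120:320],(333,300)); b=np.vstack([b,np.hstack([b2,np.zeros((300,367,3),np.uint8)])]);cv2.imwrite("pics/v5.png",b[:,:,::-1])
E
```

```text
time: 8.98
tool_pos: [0.4607, -0.2507, 0.0339]
tool_rot: [0.0, 0.982, -0.189, 0.001]
contact_force: [0.6, 0.4, 1.1]
gripper_width: 0.883
time: 9.82
tool_pos: [0.4608, -0.2504, 0.0344]
tool_rot: [0.001, 0.982, -0.189, 0.001]
contact_force: [-1.2, 2.0, 5.7]
gripper_width: 0.464
time: 10.65
tool_pos: [0.4619, -0.2512, 0.2278]
tool_rot: [0.002, 0.982, -0.189, 0.005]
contact_force: [1.2, -0.5, 0.8]
gripper_width: 0.465
```

View pics/v5.png

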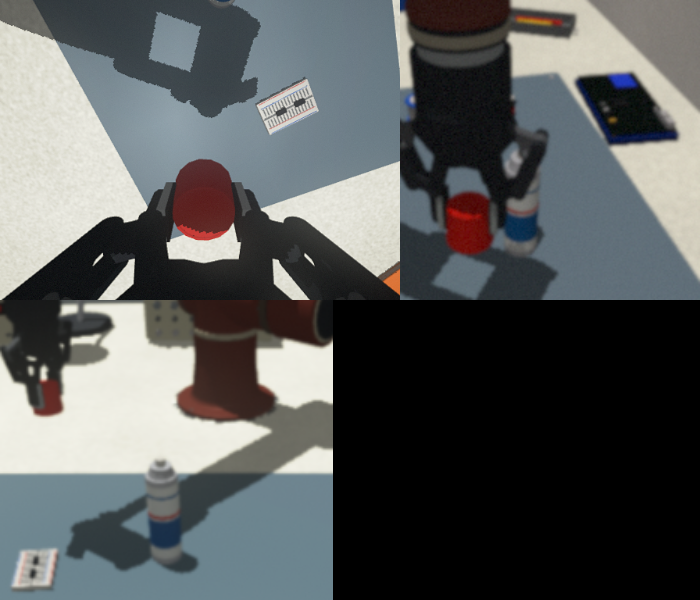

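The cap is held straight, with its top disk at about (261,273) in the wrist image, and the can still stands. I'll measure the cap in the hand and triangulate the nozzle.

Run:
```python
from h import *
import pickle
C,D,S,p,M=pickle.load(open("v5.pkl","rb"))
im=cv2.imread("pics/w5.png").astype(int)
red=(im[...,2]>60)&(im[...,2]>2.5*im[...,1]); red[:180]=0;red[330:]=0
r=np.where(red[:,261])[0]; print("rows",r.min(),r.max()); 
for y in (230,250,270,285): x=np.where(red[y])[0]; print(y,x.min(),x.max())
print("profile",[(y,im[y,261].tolist()) for y in range(228,250,2)])
h=.0056
for dy in (-.004,-.002,0,.002,.004):
    ps=[proj(C,p-M[:,2]*h+M[:,1]*(dy+s*.0195)) for s in (-1,1)]; print(dy,np.round(ps,1).tolist())
# can from side/scene: nozzle top centre
for n in "sc":
    g=cv2.imread(f"pics/{n}3.png"); cv2.imwrite(f"pics/{n}3z.png",cv2.resize(g[130:250,180:310] if n=="s" else g[140:240,180:250],None,fx=4,fy=4,interpolation=cv2.INTER_CUBIC))
for c in (S,D): print([np.round(proj(c,[.562,-.0775,z]),1) for z in (.164,.14,0)])
print(plan(np.array([.562,-.0775,.24])-.075*a,tilt(0)))
```

```text
rows 240 306
230 253 253
250 228 290
270 222 294
285 224 296
profile [(228, [39, 34, 83]), (230, [39, 37, 86]), (232, [40, 38, 86]), (234, [41, 41, 87]), (236, [37, 36, 88]), (238, [37, 37, 89]), (240, [36, 37, 93]), (242, [35, 36, 91]), (244, [31, 33, 89]), (246, [31, 31, 90]), (248, [31, 31, 90])]
-0.004 [[257.1, 225.4], [257.4, 293.5]]
-0.002 [[257.1, 229.2], [257.4, 296.7]]
0 [[257.1, 233.0], [257.4, 299.8]]
0.002 [[257.2, 236.7], [257.4, 303.0]]
0.004 [[257.2, 240.4], [257.4, 306.1]]
[array([217.3, 154.3]), array([217.9, 163.6]), array([221.3, 213.1])]
[array([273.1, 159.4]), array([272.7, 170. ]), array([270.7, 223.9])]
([3.08, -12.29, -1.85], [0.0, -0.1, 0.0])
```

The arm was still settling when those pictures were taken, and the calibration was read after each one, so the numbers are not reliable. I'll go to a viewing pose beside the can, let it settle, and measure the cap and nozzle in one picture.

```bash
python3 -m pendant '{"linear":[[0,0,-0.6],[0.3,-1,-1.2],[0.8,-3,-1.8],[1.3,-5,-1.85],[1.8,-7,-1.85],[2.3,-9,-1.85],[2.7,-10.8,-1.85],[3,-12,-1.85],[3.08,-12.3,-1.85],[3.08,-12.3,-1.85]],"rotation":[[0,0,0],[0,0,0],[0,0,0],[0,0,0],[0,0,0],[0,0,0],[0,0,0],[0,0,0],[0,0,0],[0,0,0]],"grip":[1,1,1,1,1,1,1,1,1,1]}' && python3 -m pendant '{"linear":[[0,0,0],[0,0,0],[0,0,0],[0,0,0],[0,0,0],[0,0,0],[0,0,0],[0,0,0],[0,0,0],[0,0,0]],"rotation":[[0,0,0],[0,0,0],[0,0,0],[0,0,0],[0,0,0],[0,0,0],[0,0,0],[0,0,0],[0,0,0],[0,0,0]],"grip":[1,1,1,1,1,1,1,1,1,1]}'
python3 - <<'E'
from h import *
import pickle
p=manip.state()["tool_pos"];M=rot()
C,im=snap("wrist","pics/w6.png")
pickle.dump((C,p,M),open("v6.pkl","wb")); print(p)
im=im[:,:,::-1].astype(int)
red=(im[...,2]>60)&(im[...,2]>2.5*im[...,1]); red[:180]=0;red[330:]=0
r=np.where(red[:,260])[0]; print("rows",r.min(),r.max()); x=np.where(red[270])[0]; print(x.min(),x.max())
for dy in (-.004,-.002,0,.002,.004):
    ps=[proj(C,p-M[:,2]*.0056+M[:,1]*(dy+s*.0195)) for s in (-1,1)]; print(dy,np.round(ps,1).tolist())
print([np.round(proj(C,[.562,-.0775,z]),1) for z in (.164,.154,.14,0)])
cv2.imwrite("pics/w6c.png",cv2.resize(im[0:320,130:400].astype(np.uint8),(506,600)))
E
```

```text
time: 11.63
tool_pos: [0.5342, -0.1461, 0.2385]
tool_rot: [0.0, 0.982, -0.188, -0.0]
contact_force: [0.3, 0.3, -0.8]
gripper_width: 0.463
time: 12.47
tool_pos: [0.534, -0.147, 0.2393]
tool_rot: [0.0, 0.982, -0.189, 0.0]
contact_force: [0.3, 0.0, -0.5]
gripper_width: 0.465
[ 0.53404888 -0.14696183  0.23930983]
rows 238 306
221 299
-0.004 [[261.9, 231.8], [261.8, 302.0]]
-0.002 [[261.9, 235.7], [261.8, 305.3]]
0 [[261.9, 239.6], [261.8, 308.5]]
0.002 [[261.9, 243.4], [261.8, 311.8]]
0.004 [[261.9, 247.2], [261.8, 315.0]]
[array([261.6, 110.1]), array([261.6, 109.7]), array([261.5, 109.1]), array([261. , 106.1])]
```

View pics/w6c.png

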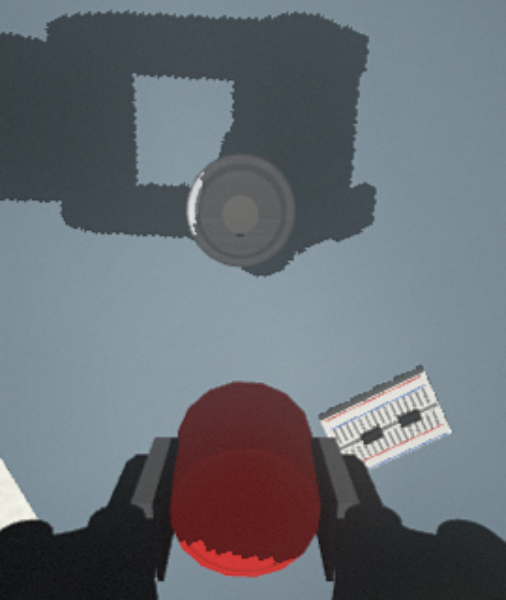

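The settled picture shows the can's shoulder ring centred at (258.3,112.1) and its nozzle at (258,114.2). The cap is held square, with top rows 238–306, which puts it about −1.2 mm along tool y.

Run:
```python
from h import *
import pickle
C,p,M=pickle.load(open("v6.pkl","rb"))
sh=onz(C,258.3,112.1,.14);nz=onz(C,258,114.2,.164)
print(sh,nz, np.linalg.norm(onz(C,130+187/1.874,112,.14)-onz(C,130+294/1.874,112,.14)))
can=(sh*2+nz)/3
cap=onz(C,260,272,p[2]+.0056); print("cap",cap, M.T@(cap-p))
d=M.T@(can-cap); print("shift tool cm",(100*d).round(2), "world dz to seat",p[2]-.0344-.14, "tilt",plan(p,tilt(0)))
```

```text
[ 0.55894393 -0.07862113  0.14      ] [ 0.55869912 -0.07909164  0.164     ] 0.043637416272037315
cap [ 0.5339649  -0.14473459  0.24490983] [-0.00089865 -0.0020355  -0.0056015 ]
shift tool cm [-0.14 -7.05  9.69] world dz to seat 0.0649098348886758 tilt ([-0.0, -0.0, 0.0], [0.0, -0.1, 0.0])
```

```bash
python3 -m pendant '{"linear":[[0,-1,0],[0,-2.5,0],[-0.1,-4,0],[-0.14,-5.5,0],[-0.14,-6.6,0],[-0.14,-7.05,0.5],[-0.14,-7.05,1.2],[-0.14,-7.05,2],[-0.14,-7.05,2.5],[-0.14,-7.05,2.5]],"rotation":[[0,0,0],[0,0,0],[0,0,0],[0,0,0],[0,0,0],[0,0,0],[0,0,0],[0,0,0],[0,0,0],[0,0,0]],"grip":[1,1,1,1,1,1,1,1,1,1]}' && python3 -m pendant '{"linear":[[0,0,0],[0,0,0],[0,0,0],[0,0,0],[0,0,0],[0,0,0],[0,0,0],[0,0,0],[0,0,0],[0,0,0]],"rotation":[[0,0,0],[0,0,0],[0,0,0],[0,0,0],[0,0,0],[0,0,0],[0,0,0],[0,0,0],[0,0,0],[0,0,0]],"grip":[1,1,1,1,1,1,1,1,1,1]}'
python3 - <<'E'
from h import *
p=manip.state()["tool_pos"];M=rot();print(p,plan(p,tilt(0)))
D,i3=snap("side","pics/s7.png");S,i2=snap("scene","pics/c7.png")
b=np.hstack([cv2.resize(i3[100:250,210:335],(400,480),interpolation=2),cv2.resize(i2[100:240,165:282],(400,480),interpolation=2)]);cv2.imwrite("pics/v7.png",b[:,:,::-1])
for c,o,k in ((D,(210,100),3.2),(S,(165,100),3.42)):
    print([((np.array(proj(c,q))-o)*k).round(0).tolist() for q in ([.5589,-.0788,.14],[.5589,-.0788,.164],p-.0344*zz)])
E
```

```text
time: 13.35
tool_pos: [0.5577, -0.0813, 0.2117]
tool_rot: [0.0, 0.982, -0.189, -0.002]
contact_force: [0.4, 0.4, -0.6]
gripper_width: 0.464
time: 14.18
tool_pos: [0.5589, -0.081, 0.2142]
tool_rot: [0.0, 0.982, -0.189, 0.0]
contact_force: [-0.1, 0.1, -0.6]
gripper_width: 0.465
[ 0.55890369 -0.08096489  0.214236  ] ([0.0, 0.0, 0.0], [0.0, -0.0, 0.0])
[[196.0, 226.0], [197.0, 192.0], [199.0, 171.0]]
[[179.0, 215.0], [177.0, 183.0], [172.0, 162.0]]
```

View pics/v7.png

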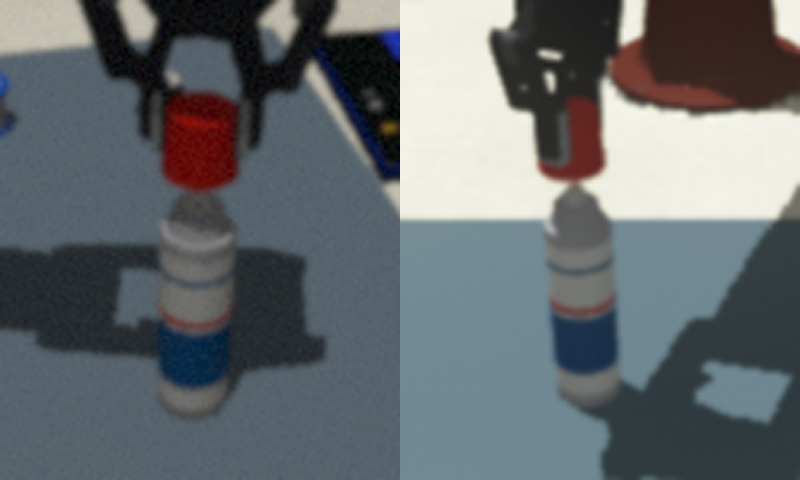

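The cap is square above the can and aligned to about 1–2 mm: cap 200 against can 198 in the side crop, 572 against about 575 in the scene crop. I'll nudge 1 mm and descend gently.

```bash
python3 -m pendant '{"linear":[[0,-0.1,0.2],[0,-0.1,0.6],[0,-0.1,1],[0,-0.1,1.5],[0,-0.1,2],[0,-0.1,2.4],[0,-0.1,2.8],[0,-0.1,3],[0,-0.1,3.2],[0,-0.1,3.2]],"rotation":[[0,0,0],[0,0,0],[0,0,0],[0,0,0],[0,0,0],[0,0,0],[0,0,0],[0,0,0],[0,0,0],[0,0,0]],"grip":[1,1,1,1,1,1,1,1,1,1]}' && python3 -m pendant '{"linear":[[0,0,0],[0,0,0],[0,0,0.1],[0,0,0.2],[0,0,0.3],[0,0,0.4],[0,0,0.5],[0,0,0.55],[0,0,0.6],[0,0,0.6]],"rotation":[[0,0,0],[0,0,0],[0,0,0],[0,0,0],[0,0,0],[0,0,0],[0,0,0],[0,0,0],[0,0,0],[0,0,0]],"grip":[1,1,1,1,1,1,1,1,1,1]}'
```

```text
time: 15.12
tool_pos: [0.5591, -0.08, 0.1818]
tool_rot: [0.0, 0.982, -0.189, 0.0]
contact_force: [0.5, 0.0, -0.3]
gripper_width: 0.461
time: 15.95
tool_pos: [0.5592, -0.0801, 0.1761]
tool_rot: [0.0, 0.982, -0.189, 0.0]
contact_force: [0.2, -0.5, 1.3]
gripper_width: 0.467
```

```bash
python3 -m pendant '{"linear":[[0,0,0.03],[0,0,0.06],[0,0,0.09],[0,0,0.12],[0,0,0.15],[0,0,0.18],[0,0,0.2],[0,0,0.22],[0,0,0.22],[0,0,0.22]],"rotation":[[0,0,0],[0,0,0],[0,0,0],[0,0,0],[0,0,0],[0,0,0],[0,0,0],[0,0,0],[0,0,0],[0,0,0]],"grip":[1,1,1,1,1,1,1,1,1,1]}'
```

```text
time: 16.78
tool_pos: [0.5595, -0.0801, 0.1744]
tool_rot: [0.0, 0.982, -0.189, 0.001]
contact_force: [-0.0, 0.1, 2.3]
gripper_width: 0.458
```

```bash
python3 -m pendant '{"linear":[[0,0,0.02],[0,0,0.04],[0,0,0.06],[0,0,0.08],[0,0,0.1],[0,0,0.1],[0,0,0.1],[0,0,0.1],[0,0,0.1],[0,0,0.1]],"rotation":[[0,0,0],[0,0,0],[0,0,0],[0,0,0],[0,0,0],[0,0,0],[0,0,0],[0,0,0],[0,0,0],[0,0,0]],"grip":[1,1,1,1,1,1,1,1,1,1]}'
```

```text
time: 17.62
tool_pos: [0.5598, -0.0802, 0.1744]
tool_rot: [0.0, 0.982, -0.189, 0.001]
contact_force: [-1.8, 0.5, 7.1]
gripper_width: 0.462
```

The tool stopped exactly at the computed seat height, 0.1744 m, with the force rising, so the cap is home. I'll release gently and retreat upward.

```bash
python3 -m pendant '{"linear":[[0,0,-0.05],[0,0,-0.05],[0,0,-0.05],[0,0,-0.05],[0,0,-0.05],[0,0,-0.05],[0,0,-0.05],[0,0,-0.05],[0,0,-0.05],[0,0,-0.05]],"rotation":[[0,0,0],[0,0,0],[0,0,0],[0,0,0],[0,0,0],[0,0,0],[0,0,0],[0,0,0],[0,0,0],[0,0,0]],"grip":[1,0.52,0.48,0.44,0.4,0.3,0.2,0.1,0,0]}' && python3 -m pendant '{"linear":[[0,0,-0.3],[0,0,-0.8],[0,0,-1.6],[0,0,-2.8],[0,0,-4.2],[0,0,-6],[0,0,-8],[0,0,-10],[0,0,-11],[0,0,-11]],"rotation":[[0,0,0],[0,0,0],[0,0,0],[0,0,0],[0,0,0],[0,0,0],[0,0,0],[0,0,0],[0,0,0],[0,0,0]],"grip":[0,0,0,0,0,0,0,0,0,0]}' && python3 -m pendant '{"linear":[[0,2,0],[0,4,0],[0,6,0],[0,8,0],[0,8,0],[0,8,0],[0,8,0],[0,8,0],[0,8,0],[0,8,0]],"rotation":[[0,0,0],[0,0,0],[0,0,0],[0,0,0],[0,0,0],[0,0,0],[0,0,0],[0,0,0],[0,0,0],[0,0,0]],"grip":[0,0,0,0,0,0,0,0,0,0]}'
python3 - <<'E'
from h import *
D,i3=snap("side","pics/s8.png");S,i2=snap("scene","pics/c8.png");C,i1=snap("wrist","pics/w8.png")
b=np.hstack([cv2.resize(i3[130:240,225:317],(400,480),interpolation=2),cv2.resize(i2[120:230,175:267],(400,480),interpolation=2)])
i1=cv2.resize(i1,(160,120)); b[:120,320:480]=i1;cv2.imwrite("pics/v8.png",b[:,:,::-1])
q=np.array([.5595,-.0795,0])
for c,o,k in ((D,(225,130),4.35),(S,(175,120),4.36)): print([((np.array(proj(c,q+z*zz))-o)*k).round(0).tolist() for z in (0,.14,.18)])
print([np.round(proj(C,q+z*zz),0) for z in (.14,.18)])
im=i1
for n,a0,b0 in (("s8","side0",0),("c8","scene0",0)):
    A=cv2.imread(f"pics/{n}.png",0);B0=cv2.imread(f"pics/{b0 or a0}.png",0)
    for nm,pts in (("bb",(S if n=="c8" else D,[.604,-.265,.01])),("servo",(S if n=="c8" else D,[.622,.255,.03])),("reel",(S if n=="c8" else D,[.47,.294,.03]))):
        u,v=map(int,proj(*pts)); t=B0[v-12:v+12,u-14:u+14]; w=A[v-20:v+20,u-22:u+22]; r=cv2.matchTemplate(w,t,cv2.TM_CCOEFF_NORMED); _,m,_,l=cv2.minMaxLoc(r); print(n,nm,round(m,2),l[0]-8,l[1]-8)
E
```

```text
time: 18.45
tool_pos: [0.5593, -0.0801, 0.1735]
tool_rot: [0.0, 0.982, -0.189, 0.0]
contact_force: [-0.6, -0.6, -0.5]
gripper_width: 0.999
time: 19.28
tool_pos: [0.5608, -0.0804, 0.2885]
tool_rot: [0.001, 0.982, -0.189, 0.004]
contact_force: [-0.1, -0.2, -0.1]
gripper_width: 0.997
time: 20.12
tool_pos: [0.5298, -0.1536, 0.2835]
tool_rot: [0.0, 0.982, -0.188, 0.0]
contact_force: [0.0, -0.1, -0.0]
gripper_width: 1.0
[[195.0, 412.0], [203.0, 177.0], [206.0, 99.0]]
[[199.0, 403.0], [184.0, 188.0], [179.0, 119.0]]
[array([261., 102.]), array([261., 102.])]
s8 bb 1.0 0 0
s8 servo 0.99 0 0
s8 reel 0.99 0 0
c8 bb 1.0 0 0
c8 servo 1.0 0 0
c8 reel 1.0 0 0
```

View pics/v8.png

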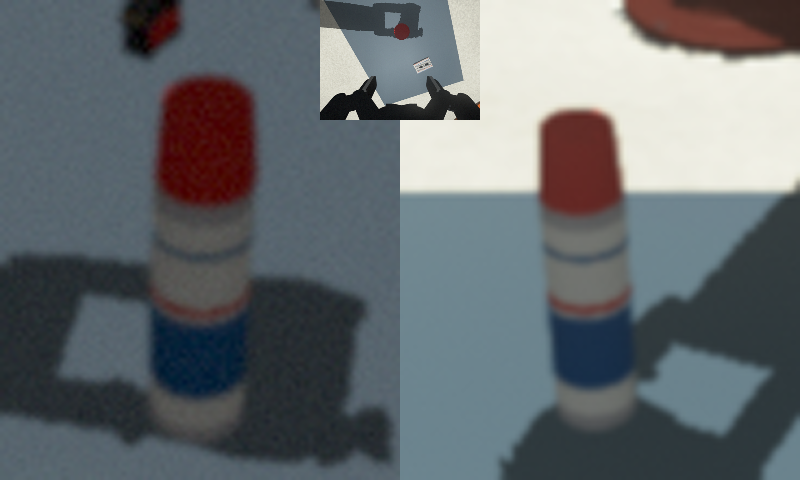

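The cap sits straight and flush on the shoulder in both views, and the can stands. The bystanders show 0 px of shift, so I'm handing in.

```bash
python3 -c "
from plant import manip
print(manip.job_done())"
```

```text
the job is handed in; nothing more can be done
None
```

The can stands upright on its base with the red cap on over the nozzle, and I handed the job in at about 20 s of the 61 s allowed.

**Tipping:** I gripped the can across the body and tipped it up in one arc about its bottom rim. Whenever I read the force, it was pressing on the bench, up to about 28 N at the end. I then let go of it.

**Capping:** I placed the cap from straight above. It stopped with the tool at 0.1744 m, the height I had calculated for fully seated, and the force rose to 7 N there.

**Last checks:**
- **Can and cap:** both fixed cameras show the can upright and the cap straight and flush on the shoulder.
- **Other things on the bench:** the breadboard, servo and reel match their starting pictures with 0 px of shift.
- **Robot:** the gripper is open and clear of everything.

**Check that disagreed:** one measurement of the cap in the hand was about 5 mm off, because the arm was still settling when the picture was taken. I let it settle and measured again before placing the cap. The remaining difference was about 1–2 mm, which the play at the neck took up.

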